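# Stick into the pen groove, then hold the sprung lid just below balance

## Task

The wooden pointer stick is lying on the lid of the grey steel stationery box: without picking it up, roll it back along the closed lid, away from the pull, until it drops into the pen groove behind the hinge. Then take the lid's pull and raise the sprung lid past its balance point (it balances at about 50 degrees open) without letting it fly up to its stop, and bring it back down to just below the balance point, within ten degrees of it. Finish while still holding the lid there in the gripper so that I can reach inside; leave the other things on the desk alone.

Things in the scene. Friction and masses are not known exactly. Their poses are not given: they have to be found in the camera images.
- box: Grey steel box fixed to the desk, 260 mm wide. Origin: centre of its underside; x points from the lid's pull to the pen groove, y along the hinge, z up. Closed lid: flat top 80 mm above the desk, x -105 to +43 mm; level fixed hinge strip to +55; open-topped pen groove +55 to +91; back board to +101, 110 mm high. Groove ends are walled, 97 mm high.
- groove (a point): Middle of the floor of the pen groove, 68 mm above the desk (12 mm below the lid's top); the groove is 36 mm wide and 248 mm long, along the box's y; axes as the box's.
- lid (a joint): Opening angle of the lid: 0 closed, grows as the pull rises, stop at 1.4 rad. A spring carries part of the 0.8 kg lid. Balance point 0.87 rad: below it the lid falls shut (about 1.1 N upward at the pull holds it near closed, less nearer balance), above it the spring swings it open. It stays nowhere by itself between; hinge friction is nil.
- lid_pull (a point): Grip point of the pull: a flat steel tongue, 24 mm wide (along the hinge), 12 mm thick, standing 52 mm out of the middle of the lid's front edge, in the lid's plane. Point: mid width and thickness, 17 mm from the tip, 183 mm from the hinge axis, 76 mm above the desk when closed, free below. Pinch its two sides from above; it pivots between the fingers as the lid turns.
- lid_hinge (a point): Middle of the hinge axis, which runs along the box's y at x = +45 mm of the box, 76 mm above the desk.
- stick_center (a point): Centre of the plain wooden pointer stick: a cylinder 28 mm in diameter and 200 mm long, about 110 g, lying on the closed lid roughly parallel to the hinge (within 7 degrees). It rolls freely when pushed.
- stick: The same stick; origin at its centre, y along its length; x and z turn with it as it rolls.
- glass: Steel drinking glass, 110 mm high, 72 mm across, standing on the desk beside the box; origin at the centre of its underside. Leave alone.
- eraser: Blue eraser, 45 x 20 x 13 mm, on the desk in front of the box, to one side of the pull; origin at the centre of its underside. Leave alone.
- penpot: White plastic pot, 100 mm high, 76 mm across, on the desk to the left; origin at its underside. Leave alone.
- tapebox: Low round steel tin, 60 mm across, 35 mm high, on the desk to the right; origin at its underside. Leave alone.
There are look-alikes about, which are no part of the job. Of the things that look like the stick, the largest one is meant.

How it is judged (in metres and radians):
On the way, in this order (a step that is already met when the one before it is completed fails the run):
1. the stick has been turned by rolling along the closed lid (angle between stick's own z axis and vertical above 0.6 rad and value of joint lid below 0.1 rad), for 0.05 s.
2. the stick lies in the pen groove, the lid still closed (x of stick_center in the frame of groove between -0.012 and 0.012 m and z of stick_center in the frame of groove between 0.008 and 0.02 m and angle between the y axis of stick and the y axis of box, either way round below 0.12 rad and value of joint lid below 0.1 rad), for 0.2 s.
3. the lid is raised past its balance point, in the fingers (value of joint lid above 0.91 rad and contact force between the fingers and lid above 0.1 N), for 0.1 s.
At the end, for the whole second after the job is handed in: The fingers still hold the lid, at rest between 0.68 and 0.865 rad open (balance 0.87), and nothing else props it; the stick lies down in the pen groove, within 12 mm of its middle line and 0.12 rad of its direction (value of joint lid between 0.68 and 0.865 rad and velocity of joint lid between -0.1 and 0.1 rad/s and contact force between the fingers and lid above 0.1 N and contact force between each of stick, glass, eraser, penpot, tapebox and lid below 0.1 N and x of stick_center in the frame of groove between -0.012 and 0.012 m and z of stick_center in the frame of groove between 0.008 and 0.02 m and angle between the y axis of stick and the y axis of box, either way round below 0.12 rad); the arm keeps its last pose, push and grip.
It fails at once if the stick is picked up (its centre more than 45 mm above the closed lid's top) (z of stick_center in the frame of box above 0.125 m).
It fails at once if the lid flies up to its stop (more than 1.3 rad) (value of joint lid above 1.3 rad).
It fails at once if a bystander (glass, eraser, pot, tin) is moved over 30 mm (distance of any of glass, eraser, penpot, tapebox from where it was at the start of the episode above 0.03 m).
It also fails if it takes over 51 s, if anything falls off the work surface, if the arm or the gripper's body presses on something with over 40 N, if the wrist force passes 120 N, or if a joint passes its speed limit or range.

## Robot

A 6-joint arm with a two-finger parallel gripper is mounted at the origin on the work surface. World frame = base frame: x ahead of the robot, y to its left, z up, the work surface at z = 0. Lengths are in mm, angles in rad, forces in N, time in s.
With the tool pointing down it reaches from about 350 to 975 mm from the base axis. Payload 7.1 kg.
Tool frame: the origin (TCP) lies at the very end of the fingers, on their centre line; the grasp point (between the pads) lies 19 mm behind it; z points along the fingers, y is the direction in which the jaws open and shut (so a half turn about z gives the same grasp; the last joint's range is limited). The gripper opens to 88 mm and grips with 3 to 60 N. Pads are 20 mm wide; open, the fingers measure 115 mm over their backs; the gripper's body (75 mm by 178 mm) begins 61 mm behind the grasp point.
Start: joints at [1.183, 0.423, 1.63, -0, 1.089, -0.019], TCP at [225.278, 582.97, 222.675] pointing down, gripper open.
Joint ranges: [-3, 3], [-0.9, 2.11], [0.09, 2.58], [-1.31, 4.45], [0.11, 2.69], [-2.54, 2.54]. Speed limits (rad/s): [2.39, 2.39, 3.01, 3.14, 3.14, 3.14].

## Interface

Orientations are given as a rotation vector (axis times angle).
In Python, from workcell import * gives the robot as it stands.
- The arm moves only by the tool play_rows, never from a script. Its argument "plan" is text: rows parted by semicolons, each of 7 numbers parted by spaces: the finger opening in cm, from 0 to 8.78, then the shift along the tool's x, y, z in cm, then the turn, a rotation vector about the tool's x, y, z in degrees. A call has 1 to 20 rows; each row shifts and turns the commanded pose from where the row before left it, along the tool's axes as they then stand; what a row does not reach is not made up. A row lasts 1/8 s, in which the tool goes at most 62.5 mm and 10.7 degrees, less where a joint would pass 70% of its speed; a pose out of reach is approached as far as the arm can. A call is refused whole if a number of a shift passes 6.25 or a number of a turn 10.7, either way. A call with a gripper value outside its range is refused whole. The fingers move at their own pace and stop on an object; the grip force is fixed at half the most. Time passes only in rows, so rows that do not move let the fingers close. It gives the time, the measured TCP pose, the force and the opening at its end, in the units of the state.
- get_obs(): the state, without advancing time (a new reading comes with each control period).
- get_image(name): name is "side" or "top" or "wrist"; returns a dict with "pixels" (420x560x3 uint8, red, green, blue), "range_z" (420x560 float32, mm along the optical axis (not along the pixel's ray), 0 where there is no reading), "fx", "fy", "cx", "cy" (pixels), "eye" and "attitude" of the camera in the world. Camera axes: x right, y down, z forward; pixel columns grow to the right and rows downward; lengths in mm; the calibration is good to about 2 mm. A picture is of the moment at which its call begins.
- close_job(): hands the job in, once; it reports no verdict.
The state is a dict: "t": time; "qpos": joint angles; "qvel": joint speeds; "joint_torque": joint torques, N m; "ee_pos": TCP position; "orientation": TCP orientation; "ft_force": force on the tool from outside, world axes, zero at the start; "moment": the same for the moment, N m; "width": finger opening in mm.
Only numpy, scipy, OpenCV 4.12 (cv2) and the standard library are available. Lean on these libraries where they do the work, as an engineer would, in place of code of your own. Each camera call takes 0.05 s, during which the arm holds its last target. There are 200 camera calls.

## Working session

There is one attempt and no reset: what is moved stays moved. The work goes in short steps, Python scripts to look and compute and a tool call to move; the robot and the scene stay as the last step left them, time stands still between calls to the robot, and variables do not carry over. Pictures are saved under pics/ and viewed, about 8 in all and at most 12, crops included, and the job is handed in when it is done.

Besides the shell and the picture viewer there is one more tool, called as name(argument=value, ...), one argument or row to a line, values as JSON. play_rows: Moves the arm, as the interface text tells. Its arguments: {"type":"object","properties":{"plan":{"type":"string"}},"required":["plan"]}

```bash
mkdir -p pics; ls
cat > h.py <<'E'
from workcell import *
import numpy as np, cv2
from scipy.spatial.transform import Rotation as R
def att(a):
    a=np.array(a,float)
    return R.from_rotvec(a).as_matrix() if a.shape==(3,) else (a if a.shape==(3,3) else R.from_quat(a).as_matrix())
def cloud(im):
    z=im["range_z"].astype(float); v,u=np.mgrid[:z.shape[0],:z.shape[1]]
    p=np.dstack([(u-im["cx"])/im["fx"]*z,(v-im["cy"])/im["fy"]*z,z])
    P=p@att(im["attitude"]).T+np.array(im["eye"]); P[z==0]=np.nan
    return P
def save(n,px): cv2.imwrite(f"pics/{n}.png",cv2.cvtColor(np.ascontiguousarray(px),cv2.COLOR_RGB2BGR))
E
python3 - <<'E'
from h import *
o=get_obs();print(o)
ims={n:get_image(n) for n in("side","top")}
for n,i in ims.items():
    save(n+"0",i["pixels"]);print(n,i["eye"],i["attitude"],i["fx"])
    np.save(n+"0.npy",cloud(i));
E
```

```text
pics
{'t': 0.0, 'qpos': array([ 1.18300140e+00,  4.23838664e-01,  1.63067455e+00, -2.36866634e-05,
        1.08859352e+00, -1.90209961e-02]), 'qvel': array([-9.91593809e-04,  1.38130822e-03,  3.72607693e-05, -1.61414606e-04,
       -3.94891216e-04,  1.12132381e-03]), 'joint_torque': array([ 5.18385132e-04, -5.44628870e+01, -2.73657990e+01,  6.45041233e-02,
        2.28407141e-02, -9.95674054e-05]), 'ee_pos': array([225.0820136 , 582.47587102, 221.90912445]), 'orientation': array([-5.75922472e-01, -3.08806083e+00,  2.33572846e-03]), 'ft_force': array([-0.30807733, -0.32622359, -0.30644767]), 'moment': array([-0.01114404, -0.0026029 , -0.00854942]), 'width': 87.88748057209393}
side [  201.30527122 -1070.74549808   813.64268421] [-2.13746527  0.30693601 -0.18982715] 509.08369557635035
top [ 199.14643697  -41.5533547  1562.24428874] [-2.20609335  1.9700615  -0.23775418] 509.1930049889249
```

View pics/top0.png

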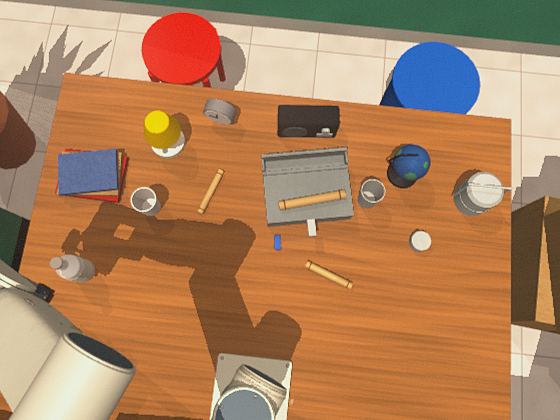

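View pics/side0.png

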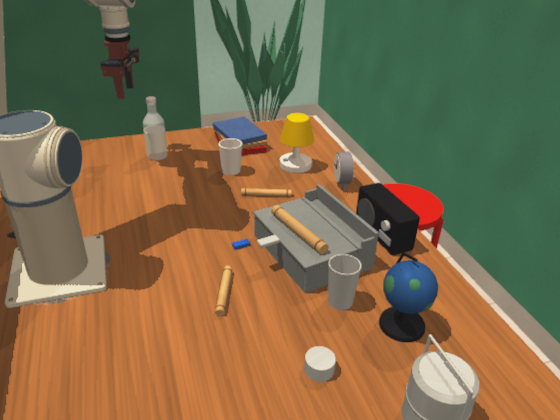

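Sticks in the top picture: (312,200) on the lid, the longest; (211,191) and (329,274) lie on the desk and are smaller. The one on the box lid is meant. The pull is at (312,228), the eraser at (278,242), the glass at (372,192). Next come the measurements and one crop.

Run:
```python
from h import *
T=np.load("top0.npy");S=np.load("side0.npy")
im=cv2.imread("pics/top0.png")
c=im[140:260,250:400]; cv2.imwrite("pics/crop0.png",cv2.resize(c,None,fx=5,fy=5,interpolation=cv2.INTER_CUBIC))
sub=np.zeros(T.shape[:2],bool); sub[140:260,255:358]=1
def reg(lo,hi,m=sub): return T[m&(T[...,2]>lo)&(T[...,2]<hi)]
for n,(lo,hi) in dict(lid=(74,86),stick=(95,109),board=(106,114)).items():
    p=reg(lo,hi); r=cv2.minAreaRect(p[:,:2].astype(np.float32)); print(n,len(p),p.mean(0).round(1),r)
    print(np.round(cv2.boxPoints(r)).tolist())
for uv in [(312,228),(312,232),(312,224),(278,242),(372,192),(312,200),(290,202),(335,198),(305,155),(305,165),(300,185),(300,215),(421,241),(145,200)]:
    print(uv,T[uv[1],uv[0]].round(1))
```

```text
lid 3728 [ 597.1 -100.2   79.4] ((589.78564453125, -103.87986755371094), (249.4630584716797, 260.7260437011719), 12.256148338317871)
[[440.0, -3.0], [496.0, -258.0], [739.0, -205.0], [684.0, 50.0]]
stick 809 [ 620.2 -102.1  103.6] ((636.2883911132812, -95.13154602050781), (173.9700469970703, 259.8417663574219), 12.659172058105469)
[[523.0, 13.0], [580.0, -241.0], [750.0, -203.0], [693.0, 51.0]]
board 414 [649.7 -98.9 108.9] ((637.4256591796875, -95.57376098632812), (169.55709838867188, 255.58331298828125), 12.681083679199219)
[[527.0, 10.0], [583.0, -239.0], [748.0, -202.0], [692.0, 48.0]]
(312, 228) [ 491.7 -125.4   82.5]
(312, 232) [ 480.6 -126.8   78. ]
(312, 224) [ 502.6 -123.9   87.8]
(278, 242) [448.7 -29.7  21.3]
(372, 192) [ 641.5 -306.1   13.1]
(312, 200) [ 570.6 -116.1  105.7]
(290, 202) [556.5 -52.2 108.9]
(335, 198) [ 583.  -182.4  110.8]
(305, 155) [711.  -82.1  95. ]
(305, 165) [688.4 -86.1  67.6]
(300, 185) [620.8 -77.   75.7]
(300, 215) [528.2 -86.4  76. ]
(421, 241) [ 498.4 -460.4   35.3]
(145, 200) [537.2 401.7   3.3]
```

View pics/crop0.png

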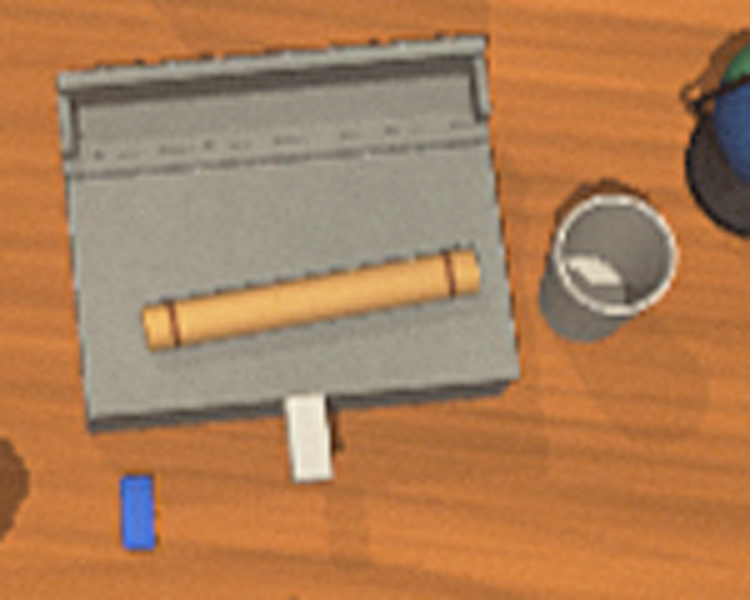

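```bash
cat >> h.py <<'E'
def on_plane(im,uv,z):
    d=att(im["attitude"])@np.array([(uv[0]-im["cx"])/im["fx"],(uv[1]-im["cy"])/im["fy"],1.]); e=np.array(im["eye"])
    return e+d*(z-e[2])/d[2]
E
python3 - <<'E'
from h import *
im=get_image("top"); sd=get_image("side")
px=lambda x,y:(250+(x-2)/5,140+(y-2)/5)
L={"FL":(90,417,80),"FR":(517,380,80),"BL":(60,78,110),"BR":(487,38,110),"tipL":(294,480,82),"tipR":(332,478,82),
"sLn":(154,350,94),"sLf":(146,308,94),"sRn":(479,288,94),"sRf":(472,251,94)}
W={k:on_plane(im,px(a,b),z)[:2] for k,(a,b,z) in L.items()}
for k,v in W.items(): print(k,v.round(1))
mod=dict(FL=(-105,130),FR=(-105,-130),BL=(101,130),BR=(101,-130),tipL=(-155,12),tipR=(-155,-12))
A=np.array([mod[k] for k in mod],float);B=np.array([W[k] for k in mod])
a=A-A.mean(0);b=B-B.mean(0);th=np.arctan2((a[:,0]*b[:,1]-a[:,1]*b[:,0]).sum(),(a*b).sum())
Rm=np.array([[np.cos(th),-np.sin(th)],[np.sin(th),np.cos(th)]]);t=B.mean(0)-Rm@A.mean(0)
print("box",t.round(1),np.degrees(th),"res",(B-A@Rm.T-t).round(1).tolist())
st=np.array([W[k] for k in W if k[0]=='s']);sb=(st-t)@Rm;print("stick in box",sb.round(1).tolist(),sb.mean(0))
# side view check: project box model points
def proj(i,p):
    q=att(i["attitude"]).T@(np.array(p)-np.array(i["eye"]));return i["fx"]*q[0]/q[2]+i["cx"],i["fy"]*q[1]/q[2]+i["cy"]
p2=sd["pixels"].copy()
for (x,y,z) in [(-105,130,80),(-105,-130,80),(101,130,110),(101,-130,110),(-155,0,82),(-138,0,82)]:
    w=Rm@[x,y]+t;u=proj(sd,[*w,z]);cv2.circle(p2,(int(round(u[0])),int(round(u[1]))),1,(255,0,0),-1)
save("sidecheck",cv2.resize(p2[180:310,220:390],None,fx=4.5,fy=4.5,interpolation=cv2.INTER_CUBIC))
o=get_obs();Rt=R.from_rotvec(o["orientation"]).as_matrix();print(Rt.round(3))
tg=np.array([*(Rm@[sb[:,0].mean()-40,sb[:,1].mean()]+t),222]);print("target",tg,"tool shift cm",Rt.T@(tg-o["ee_pos"])/10)
E
```

```text
FL [492.3   6.8]
FR [ 543.4 -243.3]
BL [690.4  47.7]
BR [ 744.8 -205.1]
tipL [ 467.9 -117. ]
tipR [ 471.7 -139.1]
sLn [534.  -26.6]
sLf [558.8 -19.1]
sRn [ 593.4 -214.6]
sRf [ 615.7 -208.7]
box [620.3 -97.8] 11.523093763790184 res [[0.8, -1.8], [-0.1, 2.8], [-3.0, -2.1], [-0.5, -0.2], [1.9, -0.0], [0.8, 1.3]]
stick in box [[-70.4, 87.0], [-44.5, 89.4], [-49.7, -109.1], [-26.7, -107.7]] [-47.85017157 -10.11549379]
[[-0.933  0.361 -0.   ]
 [ 0.361  0.933 -0.001]
 [ 0.    -0.001 -1.   ]]
target [ 536.28473777 -125.21847248  222.        ] tool shift cm [-54.54045498 -54.81211041   0.06959039]
```

View pics/sidecheck.png

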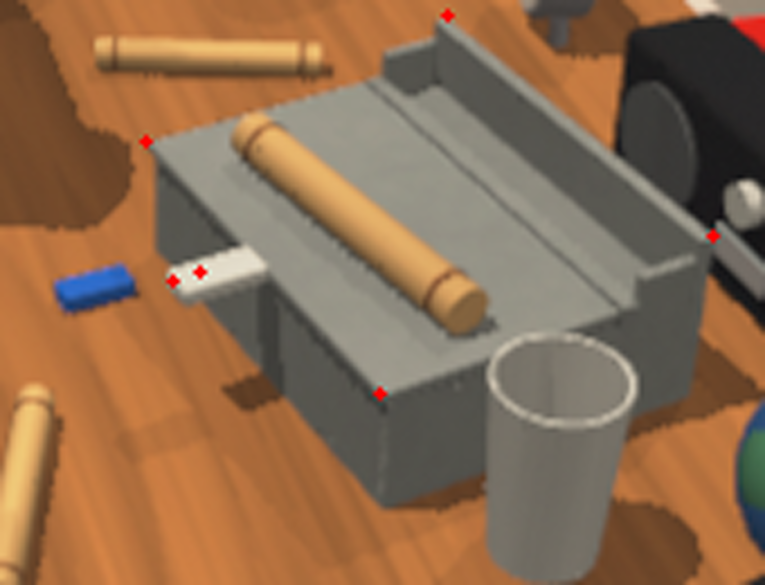

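The box fit agrees with both views. Box at (620,-98), yaw about 11.8°. The stick centre in the box frame is (-48,-10). Next I move to behind the stick at height, then turn.

play_rows(
  plan="8.78 -3.9 -3.9 0 0 0 0;8.78 -3.9 -3.9 0 0 0 0;8.78 -3.9 -3.9 0 0 0 0;8.78 -3.9 -3.9 0 0 0 0;8.78 -3.9 -3.9 0 0 0 0;8.78 -3.9 -3.9 0 0 0 0;8.78 -3.9 -3.9 0 0 0 0;8.78 -3.9 -3.9 0 0 0 0;8.78 -3.9 -3.9 0 0 0 0;8.78 -3.9 -3.9 0 0 0 0;8.78 -3.9 -3.9 0 0 0 0;8.78 -3.9 -3.9 0 0 0 0;8.78 -3.9 -3.9 0 0 0 0;8.78 -3.9 -3.9 0 0 0 0",
)

```text
t: 1.95
ee_pos: [538.2, -125.0, 222.7]
orientation: [0.577, 3.088, 0.0]
ft_force: [0.4, 0.5, 0.8]
width: 87.5
```

play_rows(
  plan="8.78 0 0 0 0 0 10.5;8.78 0 0 0 0 0 10.5;8.78 0 0 0 0 0 10.5;8.78 0 0 0 0 0 10.5;8.78 0 0 0 0 0 10.5;8.78 0 0 0 0 0 10.5;8.78 0 0 0 0 0 10.5;8.78 0 0 0 0 0 10.5;8.78 0 0 0 0 0 10.5;8.78 0 0 0 0 0 10.5;8.78 0 0 0 0 0 10.5;8.78 0 0 0 0 0 10.5;8.78 0 0 0 0 0 10.5;8.78 0 0 0 0 0 10.5;8.78 0 0 0 0 0 0",
)

```text
t: 3.82
ee_pos: [537.6, -123.1, 222.6]
orientation: [-3.124, -0.327, 0.0]
ft_force: [-0.1, 0.6, -0.1]
width: 87.7
```

```bash
cat >> h.py <<'E'
th=np.radians(11.8); BR=np.array([[np.cos(th),-np.sin(th),0],[np.sin(th),np.cos(th),0],[0,0,1]]); BT=np.array([620.5,-97.8,0])
def inbox(p): return BR.T@(np.array(p)-BT)
def status():
    o=get_obs();Rt=R.from_rotvec(o["orientation"]).as_matrix()
    print("t",round(o["t"],2),"tcp box",inbox(o["ee_pos"]).round(1),"w",round(o["width"],1),"F box",(BR.T@o["ft_force"]).round(1),"q6",o["qpos"].round(2))
    print("tool in box\n",(BR.T@Rt).round(3)); return o
E
python3 - <<'E'
from h import *
status(); im=get_image("wrist"); save("w1",im["pixels"])
E
```

```text
t 3.83 tcp box [-86.3  -7.9 222.6] w 87.7 F box [ 0.   0.6 -0.1] q6 [-0.25  0.32  1.79 -0.    1.03  1.12]
tool in box
 [[ 1.     0.003 -0.   ]
 [ 0.003 -1.     0.   ]
 [-0.    -0.    -1.   ]]
```

View pics/w1.png

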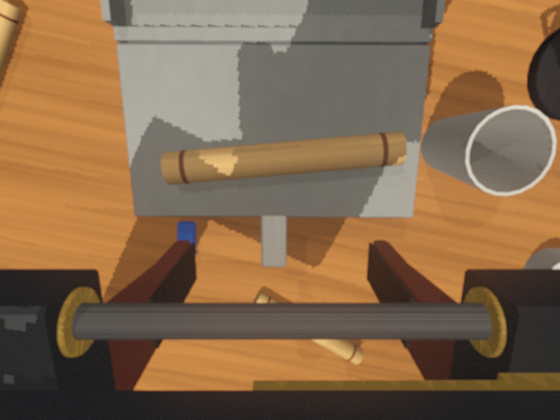

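The wrist view shows the lid front edge level, from (135,215) to (413,215), so the yaw is right. The pull is at (262–286, 266) and the stick runs from (163,168) to (405,148). I convert these to cross-check.

Run:
```python
from h import *
im=get_image("wrist")
for n,u,v,z in [("FL",135,215,80),("FR",413,215,80),("tipL",262,266,82),("tipR",286,266,82),("stL",163,168,94),("stR",405,148,94),("seamL",119,41,80),("seamR",430,43,80)]:
    print(n,inbox(on_plane(im,(u,v),z)).round(1))
status()
```

```text
FL [-99.6 126.9  80. ]
FR [ -98.1 -130.5   80. ]
tipL [-148.8    9.6   82. ]
tipR [-148.7  -13.4   82. ]
stL [-54.2  92.6  94. ]
stR [ -36.3 -112.2   94. ]
seamL [ 47.8 125.1  80. ]
seamR [  47.7 -129.6   80. ]
t 3.92 tcp box [-86.3  -7.8 222.6] w 88.1 F box [-0.2 -0.5 -0.4] q6 [-0.25  0.32  1.79  0.    1.03  1.11]
tool in box
 [[ 1.     0.005 -0.   ]
 [ 0.005 -1.     0.   ]
 [-0.    -0.    -1.   ]]
```

play_rows(
  plan="8.78 0 0 2.5 0 0 0;8.78 0 0 2.5 0 0 0;8.78 0 0 2.5 0 0 0;8.78 0 0 2.5 0 0 0;8.78 0 0 1.5 0 0 0;8.78 0 0 1.2 0 0 0;8.78 0 0 0.9 0 0 0;8.78 0 0 0.5 0 0 0;8.78 0 0 0.4 0 0 0;8.78 0 0 0 0 0 0",
)

```text
t: 5.18
ee_pos: [538.0, -123.2, 79.4]
orientation: [3.125, 0.325, 0.001]
ft_force: [-5.6, 0.8, 16.7]
width: 88.0
```

```bash
sed -i 's/BT=np.array(\[620.5,-97.8,0\])/BT=np.array([623.6,-98.2,0])/' h.py
python3 - <<'E'
from h import *
status()
for n in("side",): im=get_image(n); save("s2",cv2.resize(im["pixels"][140:320,210:420],None,fx=3.3,fy=3.3,interpolation=cv2.INTER_CUBIC))
E
```

```text
t 5.17 tcp box [-88.9  -7.   79.4] w 88.0 F box [-5.3  1.9 16.7] q6 [-0.25  0.53  1.88 -0.    0.74  1.12]
tool in box
 [[ 1.     0.001  0.   ]
 [ 0.001 -1.    -0.   ]
 [ 0.     0.    -1.   ]]
```

View pics/s2.png

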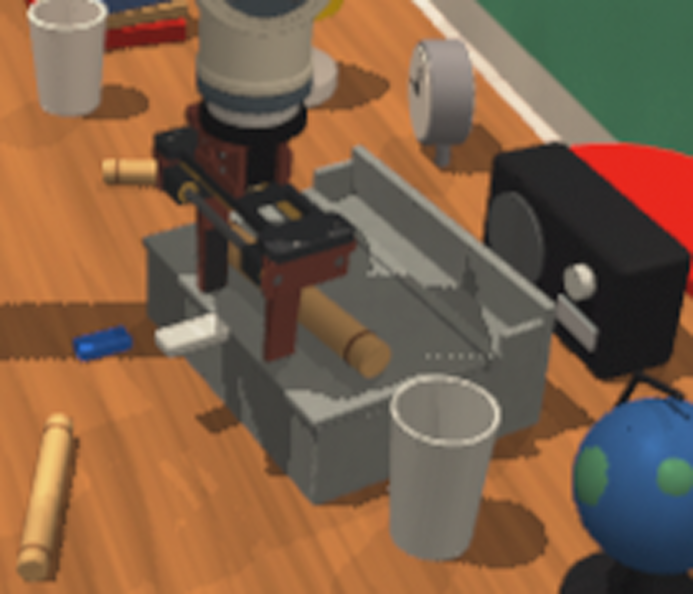

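The descent rows added up to 9 mm too much, so the fingers touch the lid at 17 N, well inside limits. I lift to clear, then push the stick slowly toward the groove.

play_rows(
  plan="8.78 0 0 -0.8 0 0 0;8.78 0 0 0 0 0 0;8.78 0.5 0 0 0 0 0;8.78 0.5 0 0 0 0 0;8.78 0.5 0 0 0 0 0;8.78 0.4 0 0 0 0 0;8.78 0.4 0 0 0 0 0;8.78 0.4 0 0 0 0 0;8.78 0.4 0 0 0 0 0;8.78 0.4 0 0 0 0 0;8.78 0.4 0 0 0 0 0;8.78 0.4 0 0 0 0 0;8.78 0.4 0 0 0 0 0;8.78 0.4 0 0 0 0 0;8.78 0.4 0 0 0 0 0;8.78 0.4 0 0 0 0 0",
)

```text
t: 7.22
ee_pos: [595.7, -110.9, 85.7]
orientation: [3.125, 0.325, 0.0]
ft_force: [0.2, -0.9, -0.2]
width: 87.6
```

Run:
```python
from h import *
status()
im=get_image("wrist");np.save("w3.npy",cloud(im)); t=get_image("top")
a=im["pixels"]; b=cv2.resize(t["pixels"][130:250,250:370],(420,420)); save("m3",np.hstack([cv2.resize(a,(370,278)),cv2.resize(b,(278,278))]).copy())
```

```text
t 7.22 tcp box [-29.9  -6.8  85.7] w 87.6 F box [-0.  -0.9 -0.2] q6 [-0.2   0.58  1.75 -0.    0.81  1.16]
tool in box
 [[ 1.     0.001  0.   ]
 [ 0.001 -1.    -0.   ]
 [ 0.     0.    -1.   ]]
```

View pics/m3.png

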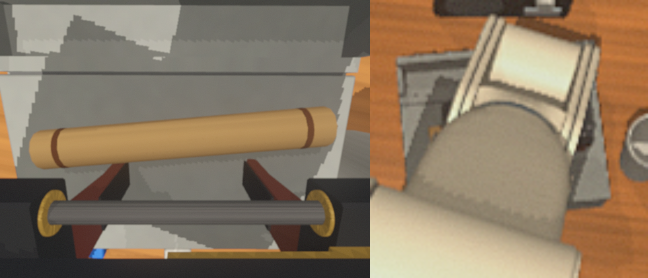

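```bash
cat >> h.py <<'E'
def stick(im,zlo=88,zhi=115,box=(-100,105,-126,126)):
    P=(cloud(im)-BT)@BR; p=im["pixels"].astype(int)
    m=(p[...,0]-p[...,2]>45)&(p[...,0]>90)&(P[...,2]>zlo)&(P[...,2]<zhi)&(P[...,0]>box[0])&(P[...,0]<box[1])&(abs(P[...,1])<126)
    q=P[m]; c,(w),ang=cv2.minAreaRect(q[:,:2].astype(np.float32)); 
    sl=np.polyfit(q[:,1],q[:,0],1)[0]
    print("stick n",len(q),"centre",np.round(c,1),"size",np.round(w,1),"slope dx/dy",round(sl,3),"zmax",np.percentile(q[:,2],98).round(1),"ends y",q[:,1].min().round(1),q[:,1].max().round(1))
E
python3 - <<'E'
from h import *
stick(get_image("wrist")); stick(get_image("wrist"))
E
```

```text
stick n 27501 centre [-2.7 -4.6] size [ 39.6 201.1] slope dx/dy -0.085 zmax 107.9 ends y -104.7 96.4
stick n 27460 centre [-2.6 -4.7] size [ 40.2 200.7] slope dx/dy -0.085 zmax 107.9 ends y -104.3 96.3
```

play_rows(
  plan="8.78 0.4 0 0 0 0 0;8.78 0.4 0 0 0 0 0;8.78 0.4 0 0 0 0 0;8.78 0.4 0 0 0 0 0;8.78 0.4 0 0 0 0 0;8.78 0.4 0 0 0 0 0;8.78 0.4 0 0 0 0 0;8.78 0.4 0 0 0 0 0;8.78 0.4 0 0 0 0 0;8.78 0.4 0 0 0 0 0;8.78 0.4 0 0 0 0 0;8.78 0.4 0 0 0 0 0;8.78 0.4 0 0 0 0 0;8.78 0.4 0 0 0 0 0;8.78 0.4 0 0 0 0 0;8.78 0.3 0 0 0 0 0;8.78 0 0 0 0 0 0;8.78 0 0 0 0 0 0",
)

```text
t: 9.68
ee_pos: [657.0, -98.1, 85.6]
orientation: [-3.125, -0.325, 0.0]
ft_force: [-0.2, -0.3, 0.0]
width: 87.8
```

Run:
```python
from h import *
status(); im=get_image("wrist"); stick(im,70); save("w4",im["pixels"])
```

```text
t 9.68 tcp box [32.7 -6.7 85.6] w 87.8 F box [-0.2 -0.3  0. ] q6 [-0.17  0.64  1.61 -0.    0.88  1.2 ]
tool in box
 [[ 1.     0.001 -0.   ]
 [ 0.001 -1.     0.   ]
 [-0.    -0.    -1.   ]]
stick n 24090 centre [72.6 -0.1] size [250.4  59. ] slope dx/dy 0.001 zmax 105.4 ends y -125.3 125.2
```

View pics/w4.png

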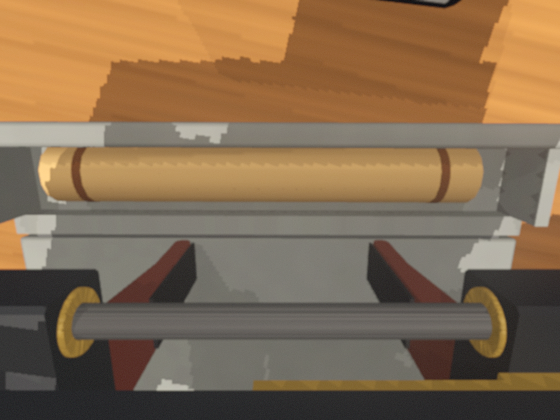

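The stick lies in the groove and parallel to it: pixels (40–482, 150–200), between the back board and the hinge strip. Next I lift, move back over the pull and measure it.

play_rows(
  plan="8.78 0 0 -2 0 0 0;8.78 0 0 -3 0 0 0;8.78 0 0 -2 0 0 0;8.78 -2 0 0 0 0 0;8.78 -3 -0.6 0 0 0 0;8.78 -3 0 0 0 0 0;8.78 -3 0 0 0 0 0;8.78 -3 0 0 0 0 0;8.78 -2 0 0 0 0 0;8.78 -1 0 0 0 0 0;8.78 0 0 0 0 0 0;8.78 0 0 0 0 0 0",
)

```text
t: 11.22
ee_pos: [490.5, -127.2, 156.0]
orientation: [3.124, 0.325, 0.002]
ft_force: [0.0, -0.3, 0.2]
width: 87.7
```

Run:
```python
from h import *
status(); im=get_image("wrist"); stick(im,70); save("w5",im["pixels"])
P=(cloud(im)-BT)@BR
m=(P[...,2]>70)&(P[...,2]<95)&(P[...,0]<-112)&(P[...,0]>-175)&(abs(P[...,1])<30)
v,u=np.where(m)
if len(u): q=P[m]; print("pull",len(q),"u",u.min(),u.max(),"v",v.min(),v.max(),"x",q[:,0].min(),"y",np.percentile(q[:,1],[1,99]),"z",np.median(q[:,2]))
```

```text
t 11.22 tcp box [-136.2   -1.2  156. ] w 87.7 F box [-0.  -0.3  0.2] q6 [-0.28  0.35  1.94  0.    0.85  1.09]
tool in box
 [[ 1.     0.001  0.001]
 [ 0.001 -1.    -0.   ]
 [ 0.001  0.    -1.   ]]Traceback (most recent call last):
  File "<stdin>", line 2, in <module>
  File "h.py", line 26, in stick
    sl=np.polyfit(q[:,1],q[:,0],1)[0]
       ~~~~~~~~~~^^^^^^^^^^^^^^^^^
    raise TypeError("expected non-empty vector for x")
TypeError: expected non-empty vector for x
```

Run:
```python
from h import *
im=get_image("wrist"); save("w5",im["pixels"])
P=(cloud(im)-BT)@BR
m=(P[...,2]>70)&(P[...,2]<95)&(P[...,0]<-112)&(P[...,0]>-175)&(abs(P[...,1])<30)
v,u=np.where(m)
if len(u): q=P[m]; print("pull",len(q),"u",u.min(),u.max(),"v",v.min(),v.max(),"x",q[:,0].min(),"y",np.percentile(q[:,1],[1,99]),"z",np.median(q[:,2]))
```

```text
pull 1774 u 263 295 v 189 243 x -152.9754717093237 y [-11.87022028  11.47799537] z 81.0167341347447
```

View pics/w5.png

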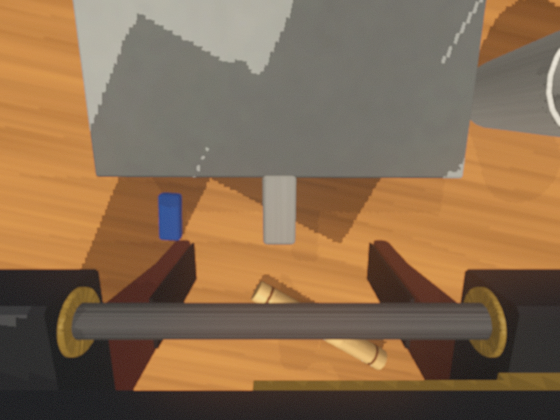

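The pull is at (263–295, 176–243), centred between the fingers at 190 and 370. I descend 9.8 cm and close.

play_rows(
  plan="8.78 0 0 2.5 0 0 0;8.78 0 0 2.5 0 0 0;8.78 0 0 2.5 0 0 0;8.78 0 0 1.5 0 0 0;8.78 0 0 0.8 0 0 0;8.78 0 0 0 0 0 0;2 0 0 0 0 0 0;2 0 0 0 0 0 0;2 0 0 0 0 0 0;2 0 0 0 0 0 0;2 0 0 0 0 0 0;2 0 0 0 0 0 0;2 0 0 0 0 0 0;2 0 0 0 0 0 0",
)

```text
t: 13.08
ee_pos: [489.1, -125.6, 57.5]
orientation: [-3.123, -0.322, 0.001]
ft_force: [0.9, 9.4, 1.3]
width: 23.9
```

Run:
```python
from h import *
status()
r=183;a=np.radians(np.arange(0,61,4))
print(np.c_[np.degrees(a),r*(1-np.cos(a)),r*np.sin(a)].round(1).tolist())
d=np.c_[r*(1-np.cos(a)),r*np.sin(a)];print((np.diff(d,axis=0)/10).round(2).tolist())
```

```text
t 13.07 tcp box [-137.3    0.7   57.5] w 23.9 F box [2.8 9.  1.3] q6 [-0.28  0.52  1.99  0.    0.64  1.09]
tool in box
 [[ 1.    -0.    -0.001]
 [-0.    -1.     0.002]
 [-0.001 -0.002 -1.   ]]
[[0.0, 0.0, 0.0], [4.0, 0.4, 12.8], [8.0, 1.8, 25.5], [12.0, 4.0, 38.0], [16.0, 7.1, 50.4], [20.0, 11.0, 62.6], [24.0, 15.8, 74.4], [28.0, 21.4, 85.9], [32.0, 27.8, 97.0], [36.0, 34.9, 107.6], [40.0, 42.8, 117.6], [44.0, 51.4, 127.1], [48.0, 60.5, 136.0], [52.0, 70.3, 144.2], [56.0, 80.7, 151.7], [60.0, 91.5, 158.5]]
[[0.04, 1.28], [0.13, 1.27], [0.22, 1.26], [0.31, 1.24], [0.39, 1.21], [0.48, 1.18], [0.56, 1.15], [0.64, 1.11], [0.71, 1.06], [0.79, 1.01], [0.85, 0.95], [0.92, 0.89], [0.98, 0.82], [1.03, 0.75], [1.08, 0.68]]
```

Gripped at 23.9 mm with a 9 N sideways load. I centre it by 1.5 mm and follow the arc to about 40°.

play_rows(
  plan="2 0 -0.15 0 0 0 0;2 0.04 0 -1.28 0 0 0;2 0.13 0 -1.27 0 0 0;2 0.22 0 -1.26 0 0 0;2 0.31 0 -1.24 0 0 0;2 0.39 0 -1.21 0 0 0;2 0.48 0 -1.18 0 0 0;2 0.56 0 -1.15 0 0 0;2 0.64 0 -1.11 0 0 0;2 0.71 0 -1.06 0 0 0;2 0.79 0 -1.01 0 0 0;2 0 0 0 0 0 0",
)

```text
t: 14.58
ee_pos: [531.7, -116.8, 176.2]
orientation: [3.124, 0.325, 0.001]
ft_force: [-0.3, 1.6, -1.6]
width: 23.7
```

```bash
cat >> h.py <<'E'
def lid():
    o=status(); g=inbox(o["ee_pos"])+[0,0,19]; print("lid est rad",np.arctan2(g[2]-76,45-g[0]).round(3),"r",np.hypot(g[2]-76,45-g[0]).round(1))
    im=get_image("side"); P=(cloud(im)-BT)@BR
    m=(abs(P[...,1])>60)&(abs(P[...,1])<125)&(P[...,2]>84)&(P[...,0]>-110)&(P[...,0]<35)&(P[...,2]<240)
    q=P[m]; q=q[np.abs(q[:,2]-76-np.tan(0.8)*(45-q[:,0]))<60]
    if len(q)>50: print("plane angle",len(q),np.median(np.arctan2(q[:,2]-76,45-q[:,0])).round(3))
    return im
E
python3 - <<'E'
from h import *
im=lid(); save("s6",cv2.resize(im["pixels"][120:320,210:420],None,fx=3,fy=3,interpolation=cv2.INTER_CUBIC))
E
```

```text
t 14.57 tcp box [-93.8   0.6 176.2] w 23.7 F box [ 0.   1.7 -1.6] q6 [-0.24  0.37  1.85  0.    0.93  1.13]
tool in box
 [[ 1.     0.002  0.001]
 [ 0.002 -1.    -0.   ]
 [ 0.001  0.    -1.   ]]
lid est rad 0.71 r 182.9
plane angle 383 0.732
```

View pics/s6.png

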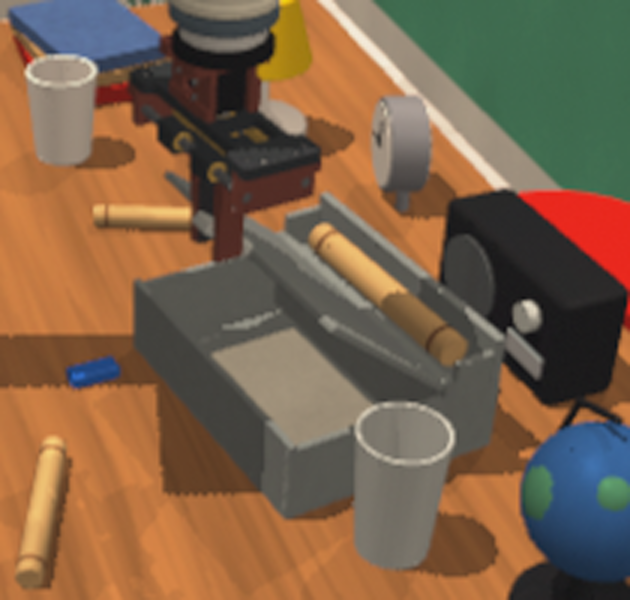

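The lid is in the fingers at about 0.71 rad, and the stick is still in the groove at (310–465, 230–360). I continue past balance to about 0.98 and hold.

play_rows(
  plan="2 0.85 0 -0.95 0 0 0;2 0.92 0 -0.89 0 0 0;2 0.98 0 -0.82 0 0 0;2 1.03 0 -0.75 0 0 0;2 0 0 0 0 0 0;2 0 0 0 0 0 0;2 0 0 0 0 0 0",
)

```text
t: 15.5
ee_pos: [568.8, -109.1, 210.0]
orientation: [3.125, 0.325, 0.004]
ft_force: [4.1, 1.3, -0.7]
width: 23.6
```

Run:
```python
from h import *
lid()
```

```text
t 15.5 tcp box [-55.9   0.5 210. ] w 23.6 F box [ 4.2  0.4 -0.7] q6 [-0.21  0.37  1.75  0.    1.02  1.15]
tool in box
 [[ 1.     0.001  0.002]
 [ 0.001 -1.    -0.001]
 [ 0.002  0.001 -1.   ]]
lid est rad 0.988 r 183.2
plane angle 405 0.927
```

play_rows(
  plan="2 1.08 0 -0.68 0 0 0;2 0 0 0 0 0 0;2 0 0 0 0 0 0;2 0 0 0 0 0 0;2 -1.08 0 0.68 0 0 0;2 -1.03 0 0.75 0 0 0;2 -0.98 0 0.82 0 0 0;2 -0.92 0 0.89 0 0 0;2 0 0 0 0 0 0;2 0 0 0 0 0 0;2 0 0 0 0 0 0;2 0 0 0 0 0 0",
)

```text
t: 17.05
ee_pos: [537.9, -115.4, 184.5]
orientation: [-3.125, -0.325, 0.006]
ft_force: [-4.5, -4.0, 2.9]
width: 23.6
```

Run:
```python
from h import *
im=lid(); stick(im,70,115,(50,100,0,0))
P=(cloud(im)-BT)@BR
# robust line fit of lid in x-z, ends of lid only
m=(abs(P[...,1])>40)&(abs(P[...,1])<122)&(P[...,2]>95)&(P[...,2]<215)&(P[...,0]>-90)&(P[...,0]<35)
q=P[m][:,[0,2]].astype(np.float32); l=cv2.fitLine(q,cv2.DIST_HUBER,0,.01,.01).ravel(); print(len(q),"lid line angle",np.arctan2(-l[1],l[0]),"at x=45 z=",l[3]+(45-l[2])*l[1]/l[0])
save("s7",cv2.resize(im["pixels"][120:320,210:420],None,fx=3,fy=3,interpolation=cv2.INTER_CUBIC))
```

```text
t 17.05 tcp box [-87.4   0.7 184.5] w 23.6 F box [-5.2 -3.   2.9] q6 [-0.23  0.36  1.82 -0.    0.96  1.13]
tool in box
 [[ 1.     0.002 -0.004]
 [ 0.002 -1.     0.   ]
 [-0.004 -0.    -1.   ]]
lid est rad 0.766 r 183.8
plane angle 266 0.782
stick n 677 centre [78.2  0.4] size [249.6  44.2] slope dx/dy 0.003 zmax 110.7 ends y -123.6 125.0
306 lid line angle 0.73898774 at x=45 z= 82.02275
```

View pics/s7.png

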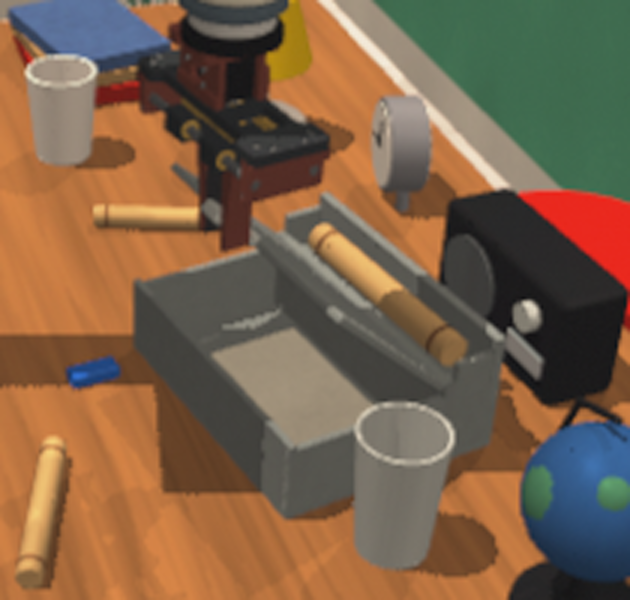

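Three estimates give 0.74–0.78 rad, inside 0.68–0.865. The stick is in the groove and nothing else has moved.

Run:
```python
from h import *
o=get_obs();print(o["t"],abs(o["qvel"]).max(),o["width"]);print(close_job())
```

```text
17.1 0.0016493673989120263 23.675151518893255
the job is handed in; nothing more can be done
None
```

I handed the job in at 17.1 s, with the lid still held in the gripper just below its balance point. No verdict came back.

- **Stick:** I pushed it along the closed lid with the open fingers until it dropped into the pen groove. The wrist picture showed it lying in the groove, parallel to it. It still lay there in the last side picture.
- **Lid:** I gripped the pull and raised the lid past balance. By the arm's position it was 0.99 rad while held, and I then commanded a further step to about 1.05 rad. I brought it back down afterwards.
- **Last checks:** The arm was at rest and the gripper still closed on the pull at 23.7 mm. The fingertip position gave the lid angle as 0.766 rad. Two camera depth fits gave 0.78 and 0.74 rad. All three are inside 0.68–0.865.
- **Bystanders:** None looked moved in the side pictures. I did not measure their positions again, and the last crop does not show the tin.

**What went wrong or disagreed:**
- I lowered the fingers about 9 mm too far before the push, and they pressed on the closed lid with 17 N, inside the 40 N limit.
- The top and wrist cameras disagreed by about 5 mm on where the box stood. I used the middle value.
- One rough camera reading gave 0.93 rad where the arm's position gave 0.99 rad. That is why I raised the lid further before coming down.
- My colour-based stick finder was unreliable once the stick was in the groove, so I relied on the pictures there.

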